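# Find the loose bolt under the radio strip's cover

### The job

Lift the freshly printed cover plate off the bolt strip by its edges, without touching the printed face, and lay it printed side up, flat, centred and lengthwise across the two rails of the drying rack. Then tap the capped bolts on top to find the one that gives, lift that bolt's cap by its black tab to well over half open, and finish while still holding the tab so that a colleague can get at the bolt. Keep the other two caps shut and leave everything else on the desk where it is.

Things in the scene. Friction and masses are not known exactly. Their poses are not given: they have to be found in the camera images.
- strip: grey bolt strip fixed to the desk, 252 mm long (its y axis), 44 mm wide (its x axis, +x away from the robot), 12 mm thick, with a post at each end (40 mm along x, 12 mm along y, centred 118 mm either side of the middle, tops 60 mm above the desk). Origin: centre of its underside. Three identical capped bolts stand on it in a row, 70 mm apart, one at the centre
- plate: freshly printed cover plate, loose, about 150 g, 250 mm long (its y axis), 50 mm wide (x), 5 mm thick; origin: centre of its underside. At the start it lies on the strip's two posts, in line with the strip, its underside 22 mm above the caps' tops. A white unprinted margin 6 mm wide runs round it; only the edges and margin may be touched
- print: the printed panel of the plate (blue with yellow bands, 238 x 38 mm, inside the white margin, both faces): must not be touched. Moves with the plate; same origin and axes as the plate
- rack: fixed drying rack: aluminium base 190 mm long (its y axis), 80 mm wide (x), 8 mm thick, with two rubber-topped cross rails, each 70 mm along x and 12 mm along y, 80 mm either side of the middle. Origin: centre of the underside; rails' tops 56 mm above the desk. The plate goes flat across both rails, centred, its long axis along the rack's
- bolt_a: seat of capped bolt a; origin: on the bolt's axis at the strip's top face, 12 mm above the desk; axes as the strip's, x from the cap's hinge to its tab. Closed cap's top, where to tap: 26 mm above this point. Hinge line: along y at x = -18 mm, 6 mm above this point. The row's order changes from run to run; one bolt of the three is loose and looks like the others
- mount_a (a joint): how far bolt a has sunk, m, 0 at rest. A tight bolt does not give. The loose one starts to sink at about 1 N, is 6 mm down at its stop at about 4 N, and springs back up
- cap_a (a joint): opening of cap a, rad: 0 shut, 1.2 fully open. Orange cap, 36 x 36 x 20 mm, hinged at its lower edge on the robot's side; the tab side swings up and towards the robot. A light spring shuts it if let go (about 0.5 N at the tab)
- tab_a: black lifting tab of cap a: a bar 40 mm long (along x), 10 mm wide (y), 10 mm thick (z), on the cap's side away from the robot; origin at its centre, 38 mm from the bolt's axis and 32 mm above the desk when shut; its outer 36 mm overhang the bare desk beyond the strip's edge. Axes as the strip's when shut; turns with the cap
- bolt_b: seat of capped bolt b; origin: on the bolt's axis at the strip's top face, 12 mm above the desk; axes as the strip's, x from the cap's hinge to its tab. Closed cap's top, where to tap: 26 mm above this point. Hinge line: along y at x = -18 mm, 6 mm above this point. The row's order changes from run to run; one bolt of the three is loose and looks like the others
- mount_b (a joint): how far bolt b has sunk, m, 0 at rest. A tight bolt does not give. The loose one starts to sink at about 1 N, is 6 mm down at its stop at about 4 N, and springs back up
- cap_b (a joint): opening of cap b, rad: 0 shut, 1.2 fully open. Orange cap, 36 x 36 x 20 mm, hinged at its lower edge on the robot's side; the tab side swings up and towards the robot. A light spring shuts it if let go (about 0.5 N at the tab)
- tab_b: black lifting tab of cap b: a bar 40 mm long (along x), 10 mm wide (y), 10 mm thick (z), on the cap's side away from the robot; origin at its centre, 38 mm from the bolt's axis and 32 mm above the desk when shut; its outer 36 mm overhang the bare desk beyond the strip's edge. Axes as the strip's when shut; turns with the cap
- bolt_c: seat of capped bolt c; origin: on the bolt's axis at the strip's top face, 12 mm above the desk; axes as the strip's, x from the cap's hinge to its tab. Closed cap's top, where to tap: 26 mm above this point. Hinge line: along y at x = -18 mm, 6 mm above this point. The row's order changes from run to run; one bolt of the three is loose and looks like the others
- mount_c (a joint): how far bolt c has sunk, m, 0 at rest. A tight bolt does not give. The loose one starts to sink at about 1 N, is 6 mm down at its stop at about 4 N, and springs back up
- cap_c (a joint): opening of cap c, rad: 0 shut, 1.2 fully open. Orange cap, 36 x 36 x 20 mm, hinged at its lower edge on the robot's side; the tab side swings up and towards the robot. A light spring shuts it if let go (about 0.5 N at the tab)
- tab_c: black lifting tab of cap c: a bar 40 mm long (along x), 10 mm wide (y), 10 mm thick (z), on the cap's side away from the robot; origin at its centre, 38 mm from the bolt's axis and 32 mm above the desk when shut; its outer 36 mm overhang the bare desk beyond the strip's edge. Axes as the strip's when shut; turns with the cap
- mug: bystander: blue mug, 76 mm across, 85 mm tall; origin: centre of its underside
- wrench: bystander: steel wrench, 150 mm long, lying flat along its x axis
- stapler: bystander: red stapler, 130 x 34 x 40 mm; origin: centre of its underside
- tape: bystander: yellow roll of tape lying flat, 76 mm across, 24 mm tall; origin: centre of its underside
- calculator: bystander: grey desk calculator, 150 x 100 x 21 mm; origin: centre of its underside
- jar: bystander: closed jar, 60 mm across, 80 mm tall; origin: centre of its underside
- radio: bystander: black hand-held radio standing upright, 36 x 60 x 115 mm, with an aerial up to 185 mm; origin: centre of its underside
Things that resemble listed ones, but are neither listed nor needed, are in the scene too. What is shaped like the rack but blue or pink is not meant.

How it is judged (in metres and radians):
On the way, in this order (a step that is already met when the one before it is completed fails the run):
1. the cover plate lies flat on the drying rack and is let go (horizontal distance between plate and rack below 0.03 m and z of plate in the frame of rack between 0.052 and 0.061 m and angle between the y axis of plate and the y axis of rack, either way round below 0.26 rad and angle between plate's own z axis and vertical below 0.08 rad and contact force between plate and rack above 0.4 N and contact force between the fingers and plate below 0.1 N), for 0.2 s.
2. the loose bolt is tapped: it sinks more than 3 mm under the fingers (value of joint mount_b above 0.003 m and value of joint cap_b below 0.15 rad), for 0.03 s.
At the end, for the whole second after the job is handed in: Loose bolt's cap over 0.6 of 1.2 rad open, fingers on its tab (over 0.2 N); other caps under 0.1 rad; plate released, flat on the rack's rails (within 0.08 rad), printed side up, within 30 mm of centre and 0.26 rad of its long axis (all of step 1 and value of joint cap_b above 0.6 rad and contact force between the fingers and tab_b above 0.2 N and value of joint each of cap_a, cap_c below 0.1 rad); the arm keeps its last pose, push and grip.
It fails at once if the printed panel is touched by the robot (over 0.5 N) (contact force between any of the fingers, the arm and print above 0.5 N).
It fails at once if the plate is dropped onto the desk (height (world z) of plate below 0.035 m).
It fails at once if the cap of a tight bolt is opened (over 0.2 rad) (value of joint any of cap_a, cap_c above 0.2 rad).
It fails at once if a bystander is shifted by more than 30 mm (distance of any of mug, wrench, stapler, tape, calculator, jar, radio from where it was at the start of the episode above 0.03 m).
It also fails if it takes over 58 s, if anything falls off the work surface, if the arm or the gripper's body presses on something with over 40 N, if the wrist force passes 120 N, or if a joint passes its speed limit or range.

### The arm

A 7-joint arm with a two-finger parallel gripper is mounted at the origin on the work surface. World frame = base frame: x ahead of the robot, y to its left, z up, the work surface at z = 0. Lengths are in m, angles in degrees, forces in N, time in s.
With the tool pointing down it reaches from about 0.4 to 0.75 m from the base axis. Payload 19.5 kg.
Tool frame: the origin (TCP) lies midway between the tips of the shut fingers; the grasp point (between the pads) lies 19 mm behind it; z points along the fingers, y is the line along which they close (so a half turn about z gives the same grasp; the last joint's range is limited). The gripper opens to 85 mm and grips with 20 to 120 N. Pads are 22 mm wide; open, the fingers measure 114 mm over their backs; the gripper's body (76 mm by 85 mm) begins 54 mm behind the grasp point. The pads swing forward as they close: fully open they stand 13 mm farther back than shut.
Start: joints at [-68.623, 40.479, -1.581, 85.061, 1.261, 54.483, -4.326], TCP at [0.232, 0.526, 0.231] pointing down, gripper open.
Joint ranges: [-155.06, 155.06], [-18.47, 123.98], [-90, 86.84], [0, 140.48], [-83.41, 263.41], [0, 116], [-161.91, 161.91]. Speed limits (degrees/s): [108.29, 108.29, 147.25, 147.25, 172.46, 172.46, 172.46].

### API

Orientations are given as a 3x3 rotation matrix whose columns are the frame's x, y, z axes.
In Python, from station import bot, grab_frame gives the robot as it stands. The module is installed in compiled form; this text tells all that it offers. Calls block until the motion is done:
- bot.movep(position, orientation): joint-space move of the TCP to a pose.
- bot.line_to(position, rot=None, speed=0.15, force_limit=None): straight line of the TCP; rot=None keeps the orientation; speed is the mean speed in m/s. With force_limit (N) it stops when the force on the tool has changed by that much, and returns True; else False.
- bot.goto_joints(angles): joint-space move.
- bot.command_gripper(opening): finger opening in m; the grip force is fixed at half the most; returns when the fingers have stopped.
- bot.pause(seconds).
- bot.inverse_kinematics(position, orientation): joint angles nearest the present ones, or None.
- grab_frame(name): name is "scene" or "side" or "wrist"; returns a dict with "image" (384x512x3 uint8, blue, green, red), "depth" (384x512 float32, m along the optical axis (not along the pixel's ray), 0 where there is no reading), "camera_matrix" (3x3 intrinsics, pixels), "R" (3x3) and "t" (3): a world point X has camera coordinates R X + t; the wrist camera has in their place "T_tool_cam" (4x4, takes a point from camera to tool coordinates, whose origin is the TCP and whose axes are the flange's). Camera axes: x right, y down, z forward; pixel columns grow to the right and rows downward; lengths in m; the calibration is good to about 2 mm. A picture is of the moment at which its call begins: read the wrist's pose just before it.
A pose or a line that the arm cannot do raises bot.PlanningError and nothing moves.
- bot.close_job(): hands the job in; it is judged then, once.
Readings, each from a call of its own:
- bot.current_time_s(): time.
- bot.current_joint_positions(): joint angles.
- bot.current_dq(): joint speeds.
- bot.current_effort(): joint torques, N m.
- bot.current_ee_pos(): TCP position.
- bot.current_eef_rot(): TCP orientation.
- bot.current_wrist_force(): force on the tool from outside, world axes, zero at the start.
- bot.current_wrist_torque(): the same for the moment, N m.
- bot.current_opening(): finger opening in m.
- bot.current_grip_force(): force on a finger pad.
Only numpy, scipy, OpenCV 4.12 (cv2) and the standard library are available. Lean on these libraries where they do the work, as an engineer would, in place of code of your own. Each camera call takes 0.05 s, during which the arm holds its last target. There are 200 camera calls.

## Working session

There is one attempt and no reset: what is moved stays moved. The work goes in short steps, each a Python script; the robot and the scene stay as the last script left them, time stands still between calls to the robot, and variables do not carry over. Pictures are saved under pics/ and viewed, at most 10 in all, crops included, and the job is handed in when it is done.

```bash
mkdir -p pics
cat > h.py <<'E'
import numpy as np, cv2
from station import bot, grab_frame
def world(f):
    K=f["camera_matrix"]; d=f["depth"]; v,u=np.mgrid[:d.shape[0],:d.shape[1]]
    c=np.stack([(u-K[0,2])/K[0,0]*d,(v-K[1,2])/K[1,1]*d,d],-1)
    return (c-np.asarray(f["t"]))@np.asarray(f["R"])
E
python3 - <<'E'
from h import *
for n in("scene","side"):
    f=grab_frame(n); cv2.imwrite(f"pics/{n}0.png",f["image"]); np.savez(f"{n}0.npz",**f)
    print(n,-np.array(f["R"]).T@np.array(f["t"]))
E
```

```text
scene [ 1.06902703 -0.7639345   0.74026236]
side [ 0.34706929 -1.1137776   0.75744964]
```

View pics/scene0.png

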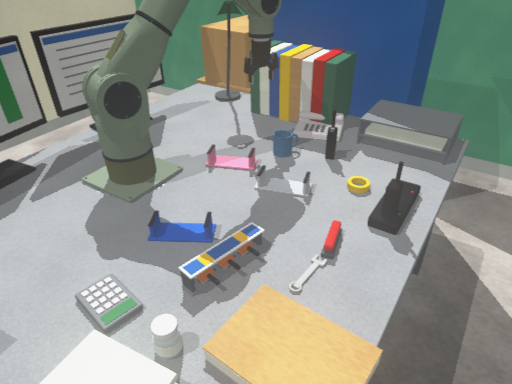

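View pics/side0.png

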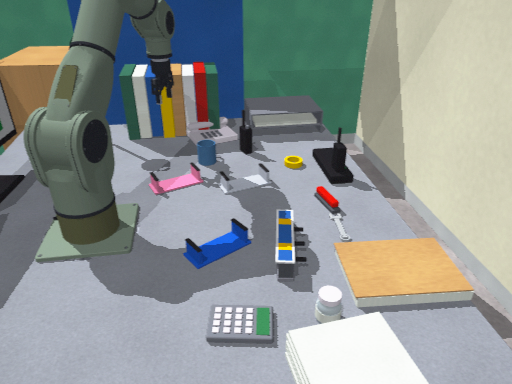

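Scene view: racks are blue at (183,232), pink at (232,162) and aluminium at (283,186). By the description I choose the aluminium one. The plate lies on the strip at (225,250), with caps and tabs below it on the far side. Next I measure both and check them in one crop.

Run:
```python
from h import *
def box(P,c,half,zr):
    m=(abs(P[...,0]-c[0])<half)&(abs(P[...,1]-c[1])<half)&(P[...,2]>zr[0])&(P[...,2]<zr[1])
    return m
F={n:dict(np.load(n+"0.npz")) for n in("scene","side")}
W={n:world(F[n]) for n in F}
P=W["scene"]
cp=P[250,225]; cr=P[187,285]; print("seed",cp,cr)
for nm,c,zr in(("plate",cp,(.072-.006,.075+.008)),("rack",cr,(.045,.064))):
  for n in W:
    m=box(W[n],c,.16 if nm=="plate" else .13,zr)
    k,l,s,_=cv2.connectedComponentsWithStats(m.astype(np.uint8))
    pts=W[n][m]; 
    r=cv2.minAreaRect((pts[:,:2]*1000).astype(np.float32))
    print(nm,n,len(pts),r,"z",np.percentile(pts[:,2],[5,50,95]))
    if nm=="rack":
        for i in range(1,k):
            if s[i,4]>8: q=W[n][l==i]; print("  rail",s[i],np.round(q.mean(0),4),np.round(q.min(0),3),np.round(q.max(0),3))
for n in F:
    print("z hist near plate",n,np.histogram(W[n][box(W[n],cp,.16,(.01,.12))][:,2],bins=np.arange(.01,.12,.01)))
im=F["scene"]["image"]
cv2.imwrite("pics/crop.png",np.hstack([cv2.resize(im[150:210,235:335],None,fx=4,fy=4),cv2.resize(im[215:295,170:270],None,fx=4,fy=4)[:240]]) )
```

```text
seed [ 0.58572323 -0.19862273  0.06459541] [0.52846309 0.21415513 0.00890838]
plate scene 314 ((576.330078125, -194.43841552734375), (247.8872528076172, 51.263099670410156), 77.40188598632812) z [0.06606577 0.06662847 0.06794961]
plate side 555 ((574.67529296875, -196.310302734375), (248.54812622070312, 49.451419830322266), 77.73157501220703) z [0.06607687 0.06692952 0.06870373]
rack scene 111 ((514.398193359375, 220.640869140625), (172.64305114746094, 76.28691101074219), 15.1414794921875) z [0.0470741  0.05542327 0.05789948]
  rail [256 165   9  13  56] [0.4389 0.1967 0.0546] [0.424 0.164 0.047] [0.452 0.237 0.058]
  rail [302 172   8  14  55] [0.5932 0.2382 0.0545] [0.579 0.206 0.045] [0.606 0.278 0.059]
rack side 110 ((514.6533203125, 221.38975524902344), (174.17823791503906, 74.6938247680664), 14.336389541625977) z [0.04677069 0.05569187 0.05946844]
  rail [258 163  11  12  55] [0.5909 0.2371 0.0543] [0.576 0.204 0.045] [0.605 0.276 0.06 ]
  rail [219 171  10  12  55] [0.4371 0.195  0.0546] [0.423 0.165 0.046] [0.45  0.236 0.061]
z hist near plate scene (array([ 527,  194, 1256,   77,  124, 1380,    0,    0,    0,    0]), array([0.01, 0.02, 0.03, 0.04, 0.05, 0.06, 0.07, 0.08, 0.09, 0.1 , 0.11]))
z hist near plate side (array([180, 107, 673,  96, 124, 957,   2,   0,   0,   0]), array([0.01, 0.02, 0.03, 0.04, 0.05, 0.06, 0.07, 0.08, 0.09, 0.1 , 0.11]))
```

View pics/crop.png

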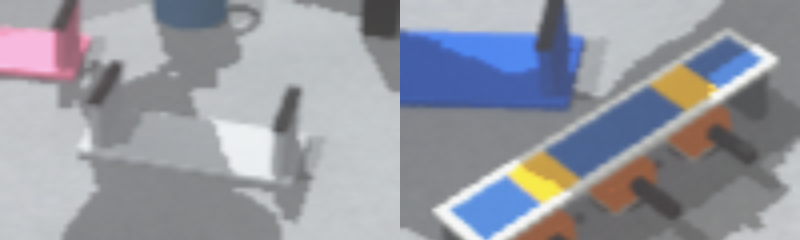

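```bash
cat >> h.py <<'E'
def down(a):  # tool z down, tool y along world angle a (rad)
    y=np.array([np.cos(a),np.sin(a),0]); z=np.array([0,0,-1.]); return np.column_stack([np.cross(y,z),y,z])
def best(pos,a):
    c=[]
    for k in(0,np.pi):
        q=bot.inverse_kinematics(pos,down(a+k))
        if q is not None: c.append((abs(q[6]),k))
    return down(a+min(c)[1])
E
python3 - <<'E'
from h import *
F={n:dict(np.load(n+"0.npz")) for n in("scene","side")}
for n in F:
    P=world(F[n]); d=P[...,:2]-np.array([.5755,-.1955])
    m=(np.hypot(d[...,0],d[...,1])<.14)&(P[...,2]>.060)&(P[...,2]<.075)
    p=P[m]; print(n,cv2.minAreaRect((p[:,:2]*1000).astype(np.float32)),np.median(p[:,2]))
P=world(F["scene"])
for nm,(u,v) in dict(mug=(284,148),radio=(332,150),radiotop=(334,118),tape=(350,185)).items(): print(nm,P[v,u])
print(bot.current_eef_rot())
a=np.radians(-12.4)
for p,al in(([.5755,-.1955,.0435],a),([.5145,.221,.038],np.radians(-75))):
  for k in(0,np.pi):
    q=bot.inverse_kinematics(p,down(al+k)); print(p,None if q is None else np.round(q,1))
E
```

```text
scene ((575.7313842773438, -193.8920135498047), (251.96522521972656, 54.2829475402832), 78.04862213134766) 0.06508831577677925
side ((526.6388549804688, -184.76026916503906), (252.04379272460938, 148.2908477783203), 77.88804626464844) 0.06625703029365244
mug [0.40994279 0.4116882  0.04041613]
radio [0.57635599 0.49269008 0.04077341]
radiotop [0.556325   0.53054116 0.1542188 ]
tape [0.72007227 0.32349255 0.02219246]
[[-9.15190384e-01  4.03021631e-01 -3.55255175e-04]
 [ 4.03021787e-01  9.15189968e-01 -8.72203206e-04]
 [-2.63907865e-05 -9.41407563e-04 -9.99999557e-01]]
[0.5755, -0.1955, 0.0435] [14.7 57.9  2.2 87.3 -3.3 34.9  6.2]
[0.5755, -0.1955, 0.0435] [ 36.7  64.6 -47.2  86.5  54.9  54.2 139.7]
[0.5145, 0.221, 0.038] [-37.3  58.   21.6  98.3 -37.3  31.  -67.3]
[0.5145, 0.221, 0.038] [-20.1  55.9 -12.5  97.7  21.8  28.8  58.5]
```

Run:
```python
from h import *
c=np.array([.5755,-.1945]); R=down(np.radians(-12.1))
p=bot.current_ee_pos(); bot.line_to([p[0],p[1],.34],speed=.3)
bot.movep([*c,.25],R)
print("t",bot.current_time_s(),bot.current_ee_pos())
bot.line_to([*c,.10],speed=.25)
print(bot.line_to([*c,.039],speed=.08,force_limit=8))
bot.command_gripper(.045)
print(bot.current_opening(),bot.current_grip_force(),bot.current_wrist_force(),bot.current_time_s())
bot.line_to([*c,.054],speed=.06)
f=grab_frame("side"); cv2.imwrite("pics/grip.png",cv2.resize(f["image"][130:290,190:350],None,fx=3,fy=3))
print(bot.current_opening(),bot.current_wrist_force())
```

```text
t 3.4333 [ 0.57581167 -0.19364969  0.25003247]
False
0.04848617196616298 60.5709171295166 [-3.24776934  1.75667621  8.70592644] 5.55
0.048295367051202534 [-0.29580233  0.51937468 -2.54051   ]
```

View pics/grip.png

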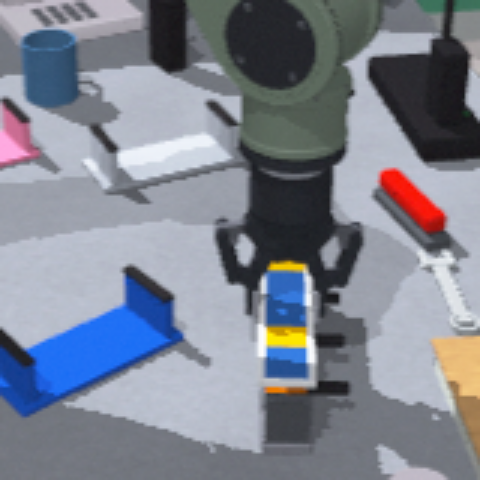

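The plate is gripped by its long edges in the middle (about (290,320) in the crop) and lifted clear. Next: carry it to the aluminium rack.

Run:
```python
from h import *
c=np.array([.5755,-.1945]); r=np.array([.5147,.2170])
bot.line_to([*c,.22],speed=.2)
R=down(np.radians(-75)); q=[bot.inverse_kinematics([*r,.2],down(np.radians(a))) for a in(-75,105)]
i=int(abs(q[1][6])<abs(q[0][6])); R=down(np.radians((-75,105)[i])); print(i)
bot.movep([*r,.2],R); print(bot.current_opening(),bot.current_time_s(),bot.current_ee_pos())
for n in("scene","side"):
    f=grab_frame(n); P=world(f); d=P[...,:2]-r
    m=(np.hypot(d[...,0],d[...,1])<.15)&(P[...,2]>.205)&(P[...,2]<.24)
    p=P[m]; print(n,len(p),cv2.minAreaRect((p[:,:2]*1000).astype(np.float32)),np.percentile(p[:,2],[5,50,95]))
    d=P[...,:2]-r;m=(np.hypot(d[...,0],d[...,1])<.11)&(P[...,2]>.047)&(P[...,2]<.062)
    p=P[m]; print(" rack",len(p),cv2.minAreaRect((p[:,:2]*1000).astype(np.float32)) if len(p) else 0)
    cv2.imwrite(f"pics/carry_{n}.png",f["image"])
```

```text
0
0.048333307095501134 8.525 [0.51504636 0.21607122 0.19992501]
scene 651 ((517.4363403320312, 212.91043090820312), (251.4893341064453, 76.91146850585938), 18.831106185913086) [0.22031048 0.22526367 0.22981233]
 rack 103 ((513.83251953125, 222.11952209472656), (172.57386779785156, 74.1377182006836), 16.619226455688477)
side 493 ((517.277099609375, 211.0893096923828), (250.3910369873047, 71.85952758789062), 14.320564270019531) [0.22144004 0.22660346 0.23248113]
 rack 100 ((514.8705444335938, 221.38442993164062), (175.72251892089844, 76.05952453613281), 15.526979446411133)
```

View pics/carry_side.png

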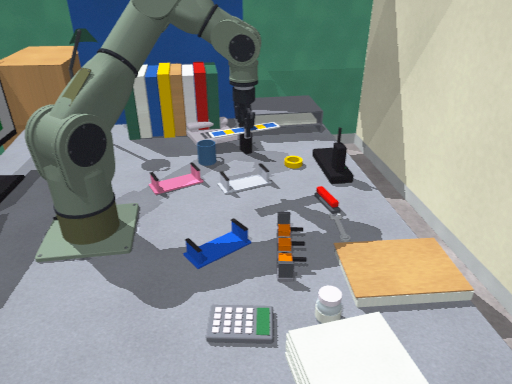

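The plate (240,130) is level above the aluminium rack (245,180), and the three orange caps (285,230–262) are exposed.

Run:
```python
from h import *
r=np.array([.5135,.2205])
bot.line_to([*r,.08],speed=.2)
bot.line_to([*r,.045],speed=.08)
h=bot.line_to([*r,.029],speed=.02,force_limit=3.5)
print(h,bot.current_ee_pos(),bot.current_wrist_force())
bot.command_gripper(.085); print(bot.current_opening(),bot.current_time_s())
bot.line_to([*r,.16],speed=.15)
cs=np.array([.5755,-.1945]); ax=np.array([np.cos(np.radians(-12.1)),np.sin(np.radians(-12.1))]); ay=np.array([-ax[1],ax[0]])
for n in("scene","side"):
    f=grab_frame(n); P=world(f); d=P[...,:2]-r
    m=(np.hypot(d[...,0],d[...,1])<.14)&(P[...,2]>.054)&(P[...,2]<.075)
    p=P[m]; print(n,len(p),cv2.minAreaRect((p[:,:2]*1000).astype(np.float32)),np.percentile(p[:,2],[5,50,95]))
    hsv=cv2.cvtColor(f["image"],cv2.COLOR_BGR2HSV); d=P[...,:2]-cs
    X=d@ax;Y=d@ay; near=(abs(X)<.08)&(abs(Y)<.14)
    cap=near&(hsv[...,0]>3)&(hsv[...,0]<20)&(hsv[...,1]>120)&(abs(P[...,2]-.038)<.005)
    post=near&(abs(P[...,2]-.06)<.006)
    for nm,m in(("cap",cap),("post",post),("tab",near&(X>.022)&(P[...,2]>.031)&(P[...,2]<.045)&(hsv[...,2]<90))):
        k,l,s,_=cv2.connectedComponentsWithStats(m.astype(np.uint8))
        for i in range(1,k):
            if s[i,4]>12:
                q=l==i; print("  ",nm,s[i,4],"X",np.round(np.percentile(X[q],[3,50,97]),4),"Y",np.round(np.percentile(Y[q],[3,50,97]),4),"z",round(float(np.median(P[q][:,2])),4))
```

```text
True [0.51351627 0.2205774  0.0356139 ] [-0.42184878  0.6917974   7.46204561]
0.0848721165718683 10.9583
scene 665 ((513.397216796875, 219.344482421875), (252.25987243652344, 71.24442291259766), 14.28420352935791) [0.05704779 0.06094475 0.06327143]
   cap 125 X [-0.0146  0.0028  0.0174] Y [0.0508 0.0659 0.0845] z 0.0378
   cap 140 X [-0.0145  0.0033  0.0174] Y [-0.0189 -0.0028  0.0153] z 0.0378
   cap 163 X [-0.0152  0.0045  0.0203] Y [-0.0889 -0.072  -0.0545] z 0.0379
   post 57 X [-0.021  -0.0001  0.0182] Y [0.1102 0.1148 0.1227] z 0.0597
   post 77 X [-0.0149  0.0041  0.0218] Y [-0.1254 -0.12   -0.1133] z 0.0595
   tab 47 X [0.0233 0.0408 0.0555] Y [0.0643 0.0676 0.0741] z 0.036
   tab 50 X [0.0232 0.0432 0.0583] Y [-0.0054 -0.0019  0.0036] z 0.0357
   tab 48 X [0.0277 0.0461 0.0601] Y [-0.0755 -0.073  -0.067 ] z 0.0364
side 511 ((513.2783813476562, 222.44277954101562), (252.868408203125, 75.99916076660156), 16.2794132232666) [0.05811388 0.06227472 0.06482264]
   cap 104 X [-0.0177  0.0002  0.0157] Y [0.0489 0.0657 0.0863] z 0.0387
   cap 114 X [-0.0173 -0.      0.0173] Y [-0.0202 -0.0051  0.015 ] z 0.0389
   cap 110 X [-0.0169  0.0009  0.0187] Y [-0.0851 -0.0696 -0.0536] z 0.0391
   post 48 X [-0.0217 -0.0031  0.0154] Y [0.1079 0.1118 0.1207] z 0.0603
   post 79 X [-0.0171  0.0011  0.0194] Y [-0.1261 -0.1226 -0.1136] z 0.06
   tab 38 X [0.0247 0.0369 0.0549] Y [0.062  0.0664 0.0745] z 0.0364
   tab 50 X [0.0231 0.039  0.0563] Y [-0.0081 -0.0027  0.0046] z 0.0363
   tab 52 X [0.0241 0.0404 0.0568] Y [-0.0781 -0.0736 -0.0675] z 0.0372
```

The plate is released flat on the rack (top about 61 mm up, within a few mm of centre, about 15°). Now tap the caps.

```bash
cat >> h.py <<'E'
th=np.radians(-11.2)
AX=np.array([np.cos(th),np.sin(th),0]); AY=np.array([-AX[1],AX[0],0])
a0=np.radians(-12.1); u=np.array([np.cos(a0),np.sin(a0)]); v=np.array([-u[1],u[0]])
SC=np.array([*(np.array([.5755,-.1945])+.0008*u-.0022*v),0])
def S(x,y,z): return SC+x*AX+y*AY+np.array([0,0,z])
E
python3 - <<'E'
from h import *
bot.command_gripper(0)
p=S(0,0,.2); ang=[th+np.pi/2,th-np.pi/2]; qs=[bot.inverse_kinematics(p,down(a)) for a in ang]
print([None if q is None else np.round(q,1) for q in qs])
R=down(min((abs(q[6]),a) for q,a in zip(qs,ang) if q is not None)[1])
p=bot.current_ee_pos(); bot.line_to([p[0],p[1],.2],speed=.2)
bot.movep(S(0,0,.12),R)
for y in(0,.07,-.07):
    bot.line_to(S(0,y,.06),speed=.2)
    h=bot.line_to(S(0,y,.045),speed=.06); f0=np.array(bot.current_wrist_force())
    h=bot.line_to(S(0,y,.027),speed=.02,force_limit=6)
    z=bot.current_ee_pos()[2]; bot.pause(.1); print(y,h,z,np.array(bot.current_wrist_force())-f0,bot.current_ee_pos()[2],bot.current_time_s())
    bot.line_to(S(0,y,.06),speed=.15)
    if z<.0345: break
E
```

```text
[array([18.7, 45.5, -6. , 79.9,  5.2, 54.8, 90.3]), array([ -4. ,  53.4,  47.6,  80.8, -41.3,  64. , -51. ])]
0 True 0.03774238288618556 [-0.05905956  1.10689764  9.99628712] 0.0377891015846098 16.2
0.07 True 0.03167790195055508 [-1.91002639  0.38825765  8.61465404] 0.03176342963927618 18.1667
```

The bolt at y = +70 mm is loose. It stopped 6 mm lower than the tight one. Now check the lift arc, then grip its tab.

```bash
cat >> h.py <<'E'
from scipy.spatial.transform import Rotation as Ro
Hh=S(-.018,.07,.018)
def arc(phi,R0,gx=.046):
    M=Ro.from_rotvec(-phi*AY).as_matrix(); p0=S(gx,.07,.032-.019)
    return Hh+M@(p0-Hh), M@R0
E
python3 - <<'E'
from h import *
phis=np.arange(0,.91,.1)
for a in(th+np.pi/2,th-np.pi/2):
    print([None if (q:=bot.inverse_kinematics(*arc(x,down(a)))) is None else np.round(q,0).astype(int).tolist() for x in phis[::3]])
R=down(th+np.pi/2)
bot.line_to(S(0,.07,.14),speed=.2)
bot.movep(S(.046,.07,.14),R)
bot.command_gripper(.04)
bot.line_to(S(.046,.07,.06),speed=.15)
print(bot.line_to(S(.046,.07,.013),speed=.05,force_limit=8),bot.current_ee_pos()-S(.046,.07,.013))
bot.command_gripper(.0)
print(bot.current_opening(),bot.current_grip_force(),bot.current_wrist_force(),bot.current_time_s())
f=grab_frame("scene"); cv2.imwrite("pics/tab.png",cv2.resize(f["image"][190:310,150:310],None,fx=4,fy=4))
E
```

```text
[[10, 63, -2, 78, 3, 39, 86], [9, 57, 0, 99, 8, 7, 80], [43, 80, -77, 116, 122, 73, -3], [44, 88, -77, 131, 147, 90, -14]]
[[-7, 70, 41, 78, -52, 51, -53], [-1, 60, 21, 99, -74, 17, -23], [30, 62, -39, 117, 134, 42, 146], [40, 80, -65, 131, 150, 83, 153]]
False [ 1.77732824e-04 -5.89681900e-05  3.33617740e-04]
0.008637198623362985 59.17085587978363 [2.91842286 5.33564086 1.00063857] 23.85
```

View pics/tab.png

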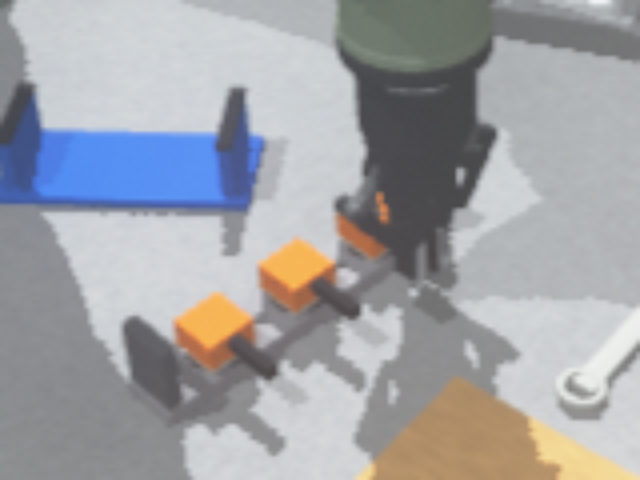

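The gripper holds the loose bolt's tab (about (420,265) in the crop) and the other two caps are shut. Rotating fully with the cap would drive joint 6 through its wrist singularity. I'll rotate the tool only part way and let the tab pivot in the pads, after checking that the path is continuous.

```bash
cat >> h.py <<'E'
def arc2(phi,R0,k,gx=.046):
    M=Ro.from_rotvec(-phi*AY).as_matrix(); g=Hh+M@(S(gx,.07,.032)-Hh)
    R=Ro.from_rotvec(-k*phi*AY).as_matrix()@R0
    return g+.019*R[:,2],R
E
python3 - <<'E'
from h import *
R=down(th+np.pi/2)
for k in(-.2,0,.15,.3):
    print(k,[None if (q:=bot.inverse_kinematics(*arc2(x,R,k))) is None else np.round(q,0).astype(int).tolist() for x in(.2,.4,.6,.75,.9)])
E
```

```text
-0.2 [[10, 63, -2, 76, 2, 44, 87], [10, 62, -2, 74, 2, 48, 87], [10, 62, -2, 73, 2, 52, 87], [10, 61, -2, 73, 2, 54, 87], [10, 61, -2, 73, 2, 56, 87]]
0 [[10, 62, -2, 78, 2, 40, 86], [10, 60, -2, 80, 2, 40, 86], [10, 59, -2, 82, 2, 39, 86], [10, 58, -2, 84, 2, 38, 86], [10, 57, -2, 86, 2, 38, 86]]
0.15 [[10, 61, -2, 81, 2, 36, 86], [10, 59, -1, 84, 2, 33, 86], [10, 57, -1, 88, 3, 29, 86], [10, 56, -1, 91, 3, 26, 86], [10, 55, -1, 94, 3, 23, 85]]
0.3 [[10, 61, -1, 83, 2, 33, 86], [10, 58, -1, 88, 3, 27, 86], [10, 56, -1, 94, 3, 20, 85], [9, 55, 0, 98, 3, 14, 85], [9, 54, 0, 103, 3, 8, 84]]
```

Run:
```python
from h import *
R0=down(th+np.pi/2)
for x in np.arange(.1,.96,.1):
    p,R=arc2(x,R0,.25); h=bot.line_to(p,R,speed=.04)
    F=np.array(bot.current_wrist_force()); print(round(x,2),np.round(F,1),round(bot.current_opening(),4),round(bot.current_grip_force(),1))
    if np.linalg.norm(F)>50: print("stop"); break
print(bot.current_time_s(),bot.current_joint_positions())
f=grab_frame("scene"); g=grab_frame("side")
cv2.imwrite("pics/open.png",np.hstack([cv2.resize(f["image"][190:310,170:290],(400,400)),cv2.resize(g["image"][180:290,230:340],(400,400))]))
cv2.imwrite("pics/end_scene.png",f["image"])
```

```text
0.1 [ 3.3  5.2 -6.2] 0.0088 58.4
0.2 [ 3.   5.4 -7.2] 0.0082 58.4
0.3 [ 1.8  6.  -6.2] 0.009 58.5
0.4 [ 1.9  4.9 -8.7] 0.0087 58.3
0.5 [ 1.4  4.8 -7.5] 0.0087 58.4
0.6 [ 1.9  5.8 -8.1] 0.0088 58.5
0.7 [  2.7   4.8 -10.4] 0.0086 58.3
0.8 [ 3.8  4.6 -8.9] 0.0086 58.3
0.9 [ 3.5  6.2 -8.1] 0.0087 58.3
26.675 [  9.14049321  53.88462386  -0.34250672 100.03803532   3.02861756
  13.19115329  84.95122846]
```

View pics/open.png

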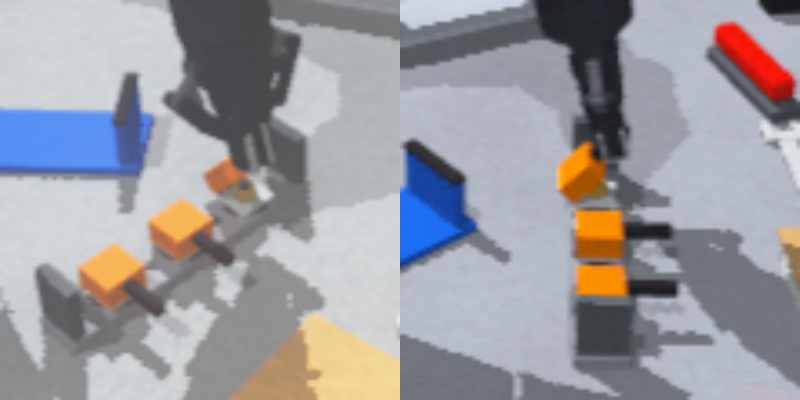

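View pics/end_scene.png

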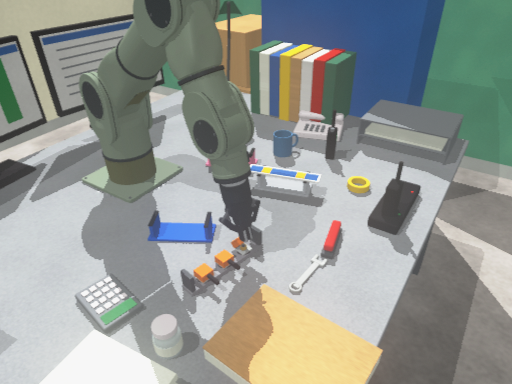

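The loose bolt's cap is tilted far open with its tab in the pads (crop (580,170)), exposing the bolt seat at (245,190). The other two caps are shut. The plate lies printed side up on the aluminium rack (283,173), and nothing else has moved. Handing in.

```bash
python3 -c "
from h import *
print(bot.close_job())"
```

```text
the job is handed in; nothing more can be done
None
```

I handed the job in at about 27 s: the plate lies printed side up and centred on the aluminium rack, the loose bolt (at the +y end of the strip) was found by tapping, and its cap is held about 0.9 rad open by the tab, with the other two caps shut (the hand-in call returned no verdict).

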